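Load the empty spool on the thread winder

ROBOT

A 6-joint arm with a two-finger parallel gripper is mounted at the origin on the work surface. World frame = base frame: x ahead of the robot, y to its left, z up, the work surface at z = 0. Lengths are in mm, angles in rad, forces in N, time in s.
With the tool pointing down it reaches from about 275 to 1000 mm from the base axis. Payload 8.4 kg.
Tool frame: the origin (TCP) lies midway between the tips of the shut fingers; the grasp point (between the pads) lies 19 mm behind it (ctrl.grip_depth is the distance from the TCP to the grasp point, in mm); z points along the fingers, y is the line along which they close (so a half turn about z gives the same grasp; the last joint's range is limited). The gripper opens to 85 mm and grips with 20 to 120 N. Pads are 22 mm wide; open, the fingers measure 114 mm over their backs; the gripper's body (76 mm by 85 mm) begins 54 mm behind the grasp point. The pads swing forward as they close: fully open they stand 13 mm farther back than shut.
Start: joints at [1.189, 0.353, 1.633, -0, 1.155, -0.002], TCP at [231.708, 580.465, 231.281] pointing down, gripper open.
Joint ranges: [-2.63, 2.63], [-0.92, 2.1], [0.06, 2.66], [-1.3, 4.44], [0, 2.69], [-3.02, 3.02]. Speed limits (rad/s): [2.22, 2.22, 2.79, 3.14, 3.14, 3.14].

INTERFACE

Orientations are given as a unit quaternion [x, y, z, w].
In Python, from plant import ctrl gives the robot as it stands.
- The arm moves only by the shell command python3 -m crank 'ROWS' [FORCE]. ROWS is JSON, a list of rows, each a list of 5 numbers: the closure, from -1 (fully open) to 1 (shut), so that 0 is half open, then the shift along the tool's x, y, z in mm, then the turn about the tool's z in degrees. A call has 1 to 8 rows; each row is the pose to reach, as a shift and turn from the pose commanded when the call began, along the tool's axes at that moment; what a row does not reach only later rows make up. A row lasts 1/12 s, in which the tool goes at most 41.7 mm and 7.16 degrees, less where a joint would pass 70% of its speed; a pose out of reach is approached as far as the arm can. A call with a gripper value outside its range is refused whole. The fingers move at their own pace and stop on an object; FORCE is the grip in N (left out, the last holds). Time passes only in rows, so rows that repeat a pose let the fingers close. It gives the time, the measured TCP pose, the force, the opening and the grip force at its end, in the units of the state.
- ctrl.state(): the state, without advancing time (a new reading comes with each control period).
- ctrl.capture(name): name is "scene" or "top" or "wrist"; returns the picture (400x640x3 uint8, red, green, blue); there is no depth.
- ctrl.camera_info(name): a dict with "mtx" (3x3 intrinsics, pixels), "world_to_cam" (4x4, takes a point from world to camera coordinates). Camera axes: x right, y up, looking along -z (the intrinsics and any distortion apply to the point x, -y, -z); pixel columns grow to the right and rows downward; lengths in mm; the calibration is good to about 2 mm. A picture is of the moment at which its call begins: read the wrist's pose just before it. camera_info takes no time and is no camera call; for the wrist camera it gives the pose at the moment of the call.
- ctrl.close_job(): hands the job in; it is judged then, once.
The state is a dict: "clock": time; "joint_pos": joint angles; "qd": joint speeds; "joint_efforts": joint torques, N m; "ee_pos": TCP position; "eef_rot": TCP orientation; "contact_force": force on the tool from outside, world axes, zero at the start; "torque": the same for the moment, N m; "grip_width": finger opening in mm; "gripper_force": force on a finger pad.
Only numpy, scipy, OpenCV 4.12 (cv2) and the standard library are available. Lean on these libraries where they do the work, as an engineer would, in place of code of your own. Each camera call takes 0.05 s, during which the arm holds its last target. There are 200 camera calls.

TASK

Put the empty wooden spool, plain end up and socket down, on the thread winder's square spindle, turning it slowly under a light push until it drops fully home on the steel seat, then swing the retainer arm closed over it as far as it goes. Be gentle: never press the spool against the winder with more than about 25 N. Leave the other things on the table where they are.

Things in the scene. Friction and masses are not known exactly. Their poses are not given: they have to be found in the camera images.
- spool: Empty plain wooden spool, upright, 64 mm tall, about 80 g: two round flanges 44 mm across (lower 12 mm thick, upper 14 mm) on a 33 mm barrel; the largest standing spool and the only one without thread. Origin: centre of its underside, z up its axis. In the underside a square socket, 17.2 mm across flats, 34 mm deep, sides along the spool's x and y (fits every 90 degrees).
- spool_grip (a point): On the spool's axis at mid-height of its upper flange, 57 mm above its underside: the place to grip it, across the 44 mm flange, from any side.
- winder: Thread winder fixed to the table: pale blue-green box, 110 mm (x: -55 to 55) by 260 mm (y: -55 to 205), 50 mm high; grey motor hump on it (y 127 to 203, top at 100 mm); steel seat disc 48 mm across with the spindle; a 12 mm post at y = 85 carrying the retainer arm. Origin: on the vertical spindle axis at table level; z up, y towards the post.
- seat (a point): Centre of the top of the steel seat disc, on the spindle axis, 56 mm above the table. A spool that is home rests its underside here. The way the square of the spindle is turned differs every time and is not measured: it has to be felt for. A stiff brake holds the spindle (slips only above 0.2 N m).
- spindle_tip (a point): Tip of the spindle, 30 mm above the seat. From the seat up: square drive 16 mm wide, 14 mm high; round part 16 mm in diameter, 8 mm high; nose tapering to 7 mm over 8 mm. A spool put on first stops on the square's corners, underside 14 mm above the seat; turned (under 90 degrees, either way) to within about 4 degrees of the square it drops 14 mm home.
- retainer (a joint): Angle of the retainer arm, a flat level steel bar 14 mm wide, 7 mm thick, 90 mm long from its pivot on the post, underside 124 mm above the table (4 mm over a spool that is home; one not home blocks it). 0 = closed, over the spindle, pointing to -y of the winder, at a stop; 1.57: pointing to -x. Starts at 1.3 to 1.9; light friction (0.04 N m), stays where left.
- peg (a point): Centre of the top of the black upright peg on the retainer arm, by which the arm is pushed or pinched: 10 mm in diameter, 28 mm tall (foot 131 mm, top 159 mm above the table), 60 mm from the arm's pivot.
- thread_a: Small spool of green thread, 32 mm in diameter, 48 mm tall, standing; leave alone. Origin under its centre.
- thread_b: Small spool of purple thread, 32 mm in diameter, 48 mm tall, standing; leave alone. Origin under its centre.
- scissors: Black scissors in a brown sheath, 245 mm long, 10 mm thick, flat; leave alone. Origin at the pivot's underside, blades to +x.
- thimble: Brass thimble, 20 mm in diameter, 23 mm tall; leave alone. Origin under its centre.
- pin_tin: Round metal tin, 75 mm in diameter, 30 mm tall; leave alone. Origin under its centre.
- tape_case: White tape-measure case, 52 by 52 by 23 mm; leave alone. Origin under its centre.
- chalk: Flat block of tailor's chalk, 50 by 40 by 8 mm; leave alone. Origin under its centre.
Not all that is in view belongs to the job. Leave any blue or yellow look-alike of the spool alone.

How it is judged (in metres and radians):
On the way:
1. the spool is home on the spindle (on its seat within 3 mm) while the retainer arm is still open (over 1 rad) (z of spool in the frame of seat below 0.003 m and horizontal distance between spool and seat below 0.003 m and angle between spool's own z axis and vertical below 0.06 rad and value of joint retainer above 1 rad), for 0.2 s.
At the end, for the whole second after the job is handed in: The spool stands on the winder's seat, its underside within 3 mm of the seat and its axis within 3 mm of the spindle's, upright within 0.06 rad and at rest, and the retainer arm is closed over it (joint below 0.10 rad) (z of spool in the frame of seat below 0.003 m and horizontal distance between spool and seat below 0.003 m and angle between spool's own z axis and vertical below 0.06 rad and value of joint retainer below 0.1 rad and linear speed of spool below 0.02 m/s); the robot touches nothing.
It fails at once if the spool is pressed against the winder with more than 40 N (contact forces summed) (contact force between spool and winder above 40 N).
It fails at once if another thing on the table is moved by more than 30 mm (distance of any of thread_a, thread_b, scissors, thimble, pin_tin, tape_case, chalk from where it was at the start of the episode above 0.03 m).
It also fails if it takes over 72 s, if anything falls off the work surface, if the arm or the gripper's body presses on something with over 40 N, if the wrist force passes 120 N, or if a joint passes its speed limit or range.

## Working session

There is one attempt and no reset: what is moved stays moved. The work goes in short steps, Python scripts to look and compute and a shell command to move; the robot and the scene stay as the last step left them, time stands still between calls to the robot, and variables do not carry over. Pictures are saved under pics/ and viewed, at most 10 in all, crops included, and the job is handed in when it is done.

```bash
mkdir -p pics; ls; python3 - <<'E'
from plant import ctrl
import cv2
for n in("top","scene"):
    im=ctrl.capture(n); cv2.imwrite(f"pics/{n}0.png",im[:,:,::-1])
    c=ctrl.camera_info(n); print(n,c)
s=ctrl.state(); print(s, ctrl.grip_depth)
E
```

```text
pics
top {'mtx': array([[384.12002875,   0.        , 319.3746339 ],
       [  0.        , 384.12002875, 195.22796595],
       [  0.        ,   0.        ,   1.        ]]), 'world_to_cam': array([[-2.42926065e-03, -9.99812253e-01, -1.92238875e-02,
        -7.06949838e+01],
       [ 9.85446231e-01, -5.66097518e-03,  1.69893139e-01,
        -5.70279950e+02],
       [-1.69970068e-01, -1.85313928e-02,  9.85274969e-01,
        -8.84015617e+02],
       [ 0.00000000e+00,  0.00000000e+00,  0.00000000e+00,
         1.00000000e+00]])}
scene {'mtx': array([[369.3753803 ,   0.        , 315.66770367],
       [  0.        , 369.3753803 , 202.27333843],
       [  0.        ,   0.        ,   1.        ]]), 'world_to_cam': array([[ 3.42498771e-01,  9.39451618e-01, -1.11914625e-02,
        -1.19143360e+02],
       [-6.22533588e-01,  2.35848394e-01,  7.46208728e-01,
         2.88732936e+02],
       [ 7.03666486e-01, -2.48608511e-01,  6.65617972e-01,
        -1.43174445e+03],
       [ 0.00000000e+00,  0.00000000e+00,  0.00000000e+00,
         1.00000000e+00]])}
{'clock': 0.1, 'joint_pos': array([ 1.18859735e+00,  3.53603505e-01,  1.63409446e+00,  9.83178243e-06,
        1.15518941e+00, -2.40739511e-03]), 'qd': array([ 9.59209277e-04, -2.90840033e-03, -7.22393238e-04, -2.13924165e-03,
       -4.78658011e-05, -1.49822339e-03]), 'joint_efforts': array([ 2.07053286e-03, -6.06356764e+01, -3.42821288e+01,  2.97437127e-04,
        3.81217949e-03, -2.87317370e-06]), 'ee_pos': array([231.53938328, 580.04925773, 230.60653256]), 'eef_rot': array([ 1.88758471e-01,  9.82023330e-01, -6.34564506e-04, -1.28136151e-04]), 'contact_force': array([-0.11420453,  0.12242176,  0.70714125]), 'torque': array([0.01911455, 0.03350418, 0.06153271]), 'gripper_force': 0.0, 'grip_width': 85.31479134693721} 18.700000000000003
```

View pics/top0.png

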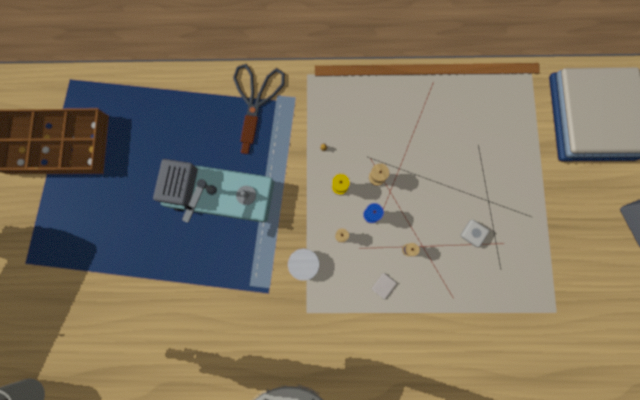

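View pics/scene0.png

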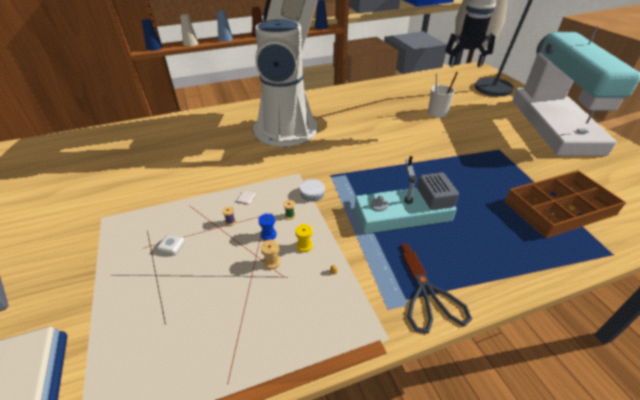

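Candidates in the top view are wood at (380,175), yellow at (341,184), blue at (373,213), and small thread spools at (342,236) and (412,250). The wooden one at (380,175), scene (271,254), fits: it is the largest, plain and has no thread. I'll confirm with an enlarged crop alongside the winder.

```bash
python3 - <<'E'
import cv2,numpy as np
t=cv2.imread("pics/top0.png");s=cv2.imread("pics/scene0.png")
f=lambda im,x,y,w,h,k:cv2.resize(im[y:y+h,x:x+w],None,fx=k,fy=k,interpolation=cv2.INTER_CUBIC)
a=f(t,150,145,133,90,6)[:300,:798] # placeholder crop
a=f(t,150,150,132,80,6)   # 792x480
cv2.imwrite("pics/c1.png",a)
b=np.hstack([f(t,330,155,65,70,6),f(s,235,215,65,70,6)]); cv2.imwrite("pics/c2.png",b)
E
```

```text
(no output)
```

View pics/c1.png

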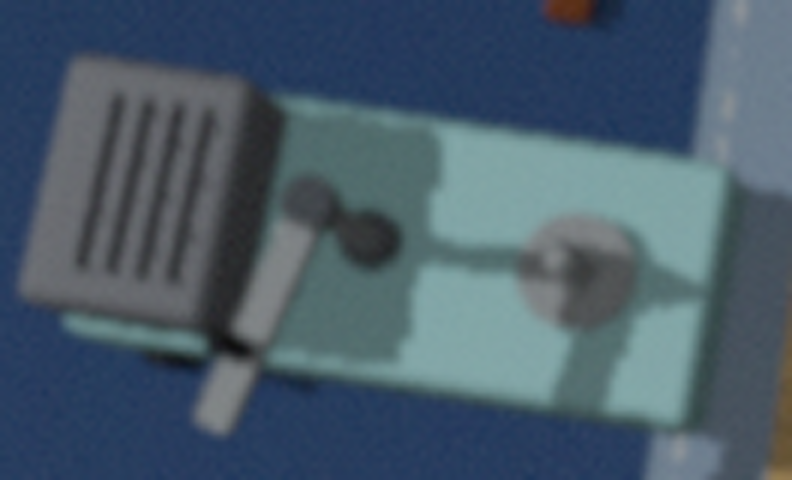

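View pics/c2.png

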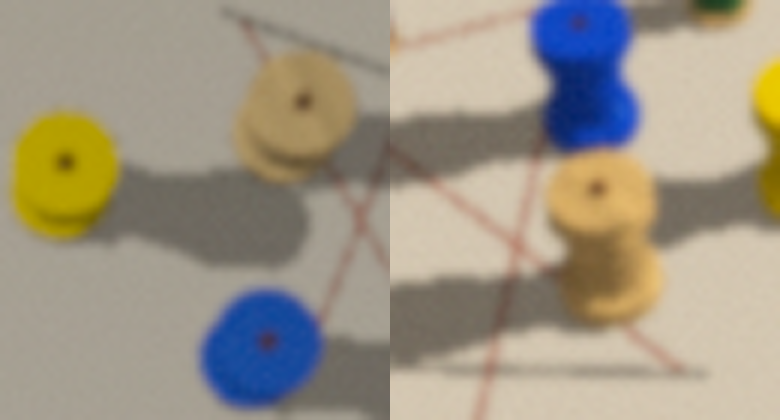

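The plain wooden spool is confirmed, with its top centre at about (380,172) in the top view. The seat centre is about (246.2,195), the post top about (201.6,183) and the arm tip about (186,219). Next I'll compute positions.

```bash
cat > h.py <<'E'
import numpy as np,cv2
from plant import ctrl
def ray(n,px,z,info=None):
    c=info or ctrl.camera_info(n); M=c["world_to_cam"];R=M[:3,:3];t=M[:3,3]
    d=np.linalg.inv(c["mtx"])@[px[0],px[1],1]; d=R.T@(d*[1,-1,-1]); o=-R.T@t
    return o+d*(z-o[2])/d[2]
def proj(n,P,info=None):
    c=info or ctrl.camera_info(n); q=c["world_to_cam"]@np.append(P,1); q=c["mtx"]@(q[:3]*[1,-1,-1]); return (q/q[2])[:2]
E
python3 - <<'E'
from h import *
p=np.array
np.set_printoptions(precision=1,suppress=True)
sp=ray("top",(380,172),64); print("spool",sp, ray("scene",(235+602/6,215+190/6),64))
print("spool base",ray("top",(330+270/6,155+150/6),0))
seat=ray("top",(246.0,194.8),56);print("seat",seat,"tip",ray("top",(242.3,193.8),86))
c=lambda x,y:(150+x/6-.4,150+y/6-.4)
print("seat from scene tip",ray("scene",(380,197),86))
post=ray("top",c(310,200),131);print("post",post,np.linalg.norm(post[:2]-seat[:2]))
print("armtip",ray("top",c(212,428),131))
for q in[(725,165),(690,425),(285,95)]:print("box",q,ray("top",c(*q),50))
for q in [(70,55),(245,80),(22,295)]:print("hump",q,ray("top",c(*q),100))
u=post-seat;u=u/np.linalg.norm(u[:2]);v=p([u[1],-u[0],0]);print("yaxis",u[:2],np.degrees(np.arctan2(u[1],u[0])))
s=ctrl.state();print(s["ee_pos"])
for a in(1.3,1.57,1.8):
    e=-u*np.cos(a)-v*np.sin(a);P=post+e*60;P[2]=159;print(a,P,proj("top",P)*6-p([900,900]),proj("scene",P))
E
```

```text
spool [ 623.  -219.1   64. ] [685.  -71.8  64. ]
spool base [ 617.1 -214.9    0. ]
seat [570.7 104.1  56. ] tip [567.9 106.4  86. ]
seat from scene tip [581.8  99.2  86. ]
post [585.1 189.2 131. ] 86.30462526598724
armtip [500.1 221.  131. ]
box (725, 165) [615.4  46.7  50. ]
box (690, 425) [509.   58.6  50. ]
box (285, 95) [646.1 228.8  50. ]
hump (70, 55) [650.  296.9 100. ]
hump (245, 80) [639.4 227.4 100. ]
hump (22, 295) [555. 309. 100.]
yaxis [0.2 1. ] 80.4126354271026
[231.5 580.  230.6]
1.3 [525.4 183.  159. ] [291.2 346. ] [400.8 156.7]
1.57 [525.9 199.1 159. ] [246.2 344.8] [406.1 155.6]
1.8 [529.7 212.4 159. ] [209.9 334.4] [411.1 155.4]
```

```bash
cat >> h.py <<'E'
from scipy.spatial.transform import Rotation as Ro
def need(P,closing=None):
    "remaining shift in tool axes and turn to TCP target P (mm); closing = world angle of tool y, deg"
    s=ctrl.state();R=Ro.from_quat(s["eef_rot"]).as_matrix();y=R[:,1]
    a=np.degrees(np.arctan2(y[1],y[0]));d=R.T@(np.array(P)-s["ee_pos"])
    t=0 if closing is None else -((closing-a+180)%360-180)
    print("ee",s["ee_pos"].round(1),"yaw",round(a,1),"need",d.round(1),"turn",round(t,1),"F",s["contact_force"].round(1),"w",round(s["grip_width"],1),"t",s["clock"])
E
python3 -m crank '[[-1,-660,-596,30,87.6],[-1,-660,-596,30,87.6],[-1,-660,-596,30,87.6],[-1,-660,-596,30,87.6],[-1,-660,-596,30,87.6],[-1,-660,-596,30,87.6],[-1,-660,-596,30,87.6],[-1,-660,-596,30,87.6]]' 20
python3 -c "
from h import *
need([623,-219,200],-19.4)"
```

```text
clock: 0.77
ee_pos: [378.8, 279.5, 219.9]
eef_rot: [0.639, 0.769, -0.0, 0.0]
contact_force: [0.4, 0.3, 0.3]
grip_width: 85.1
gripper_force: 0.0
ee [378.8 279.5 219.9] yaw 10.6 need [-534.9  148.2   19.9] turn 30.0 F [0.4 0.3 0.3] w 85.1 t 0.7667
```

```bash

python3 -m crank '[[-1,-535,148,20,30],[-1,-535,148,20,30],[-1,-535,148,20,30],[-1,-535,148,20,30],[-1,-535,148,20,30],[-1,-535,148,20,30],[-1,-535,148,20,30],[-1,-535,148,20,30]]' >/dev/null
python3 -c "
from h import *
need([623,-219,200],-19.4)"
```

```text
ee [527.  -19.1 207.8] yaw -19.1 need [-157.6  156.     7.8] turn 0.3 F [ 0.7  0.7 -0.2] w 85.5 t 1.4333
```

```bash

python3 -m crank '[[-1,-158,156,8,0],[-1,-158,156,8,0],[-1,-158,156,8,0],[-1,-158,156,8,0],[-1,-158,156,8,0],[-1,-158,156,8,0],[-1,-158,156,8,0],[-1,-158,156,8,0]]' >/dev/null
python3 -c "
from h import *
need([623,-219,200],-19.4)
c=ctrl.camera_info('wrist');im=ctrl.capture('wrist');cv2.imwrite('pics/w1.png',im[:,:,::-1])
print(proj('wrist',[623,-219,64],c),proj('wrist',[617,-215,0],c))
import pickle;pickle.dump(c,open('w1.pkl','wb'))"
```

```text
ee [ 621.9 -217.2  199.2] yaw -19.1 need [-1.3  1.6 -0.8] turn 0.3 F [-0.9  0.2  0.5] w 85.5 t 2.1
[321.57953242 190.38747131] [315.43058163 174.12722374]
```

View pics/w1.png

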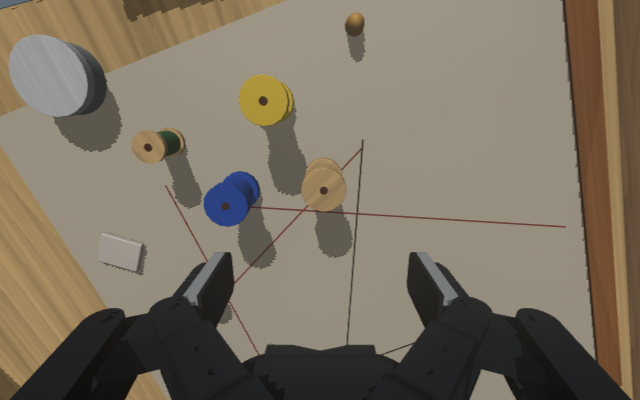

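The wrist view shows the wooden spool's top hole at (323.5,190), predicted (321.6,190.4). Blue is at (226,206), to the left along the finger line, so I'll check the clearance.

```bash
python3 -c "
from h import *
import pickle;c=pickle.load(open('w1.pkl','rb'))
s=ray('wrist',(323.7,190),64,c);b=ray('wrist',(226,206),64,c);y=ray('wrist',(263,101),64,c)
print(s,b,y)
R=Ro.from_quat(ctrl.state()['eef_rot']).as_matrix()
print(R.T@(b-s),R.T@(y-s))
need([*s[:2],57-18.7+4])"
```

```text
[ 625.05889103 -219.30204243   64.        ] [ 529.20653637 -203.36681588   64.        ] [ 600.7987933  -124.51911681   64.        ]
[-16.26631401 -95.79658134   0.1654429 ] [ 81.64936895 -53.90470838   0.13525294]
ee [ 621.7 -216.3  199.4] yaw -19.1 need [ -1.8   4.4 157.1] turn 0 F [-0.8  0.3 -0. ] w 85.8 t 2.15
```

```bash

python3 -m crank '[[-0.7,-2,4.5,0,0],[-0.7,-2,4.5,40,0],[-0.7,-2,4.5,80,0],[-0.7,-2,4.5,115,0],[-0.7,-2,4.5,145,0],[-0.7,-2,4.5,164,0],[-0.7,-2,4.5,164,0],[-0.7,-2,4.5,164,0]]' 20
python3 -m crank '[[1,0,0,0,0],[1,0,0,0,0],[1,0,0,0,0],[1,0,0,0,0],[1,0,0,0,0],[1,0,0,0,0],[1,0,0,0,0],[1,0,0,0,0]]' 40
python3 -c "
from h import *
need([625,-219,35])"
```

```text
clock: 2.82
ee_pos: [625.7, -219.3, 35.7]
eef_rot: [0.814, 0.581, -0.001, -0.001]
contact_force: [0.4, -0.4, 0.3]
grip_width: 72.4
gripper_force: 0.0
clock: 3.48
ee_pos: [627.4, -220.9, 38.4]
eef_rot: [0.814, 0.58, 0.001, 0.001]
contact_force: [-1.6, 0.7, 5.8]
grip_width: 42.4
gripper_force: 39.6
ee [ 627.4 -220.9   38.4] yaw -19.1 need [ 1.  -2.9  3.4] turn 0 F [-1.6  0.7  5.8] w 42.4 t 3.4833
```

```bash

python3 -m crank '[[1,0,0,-20,0],[1,0,0,-50,0],[1,0,0,-90,0],[1,0,0,-130,0],[1,0,0,-160,0],[1,0,0,-160,0],[1,0,0,-160,0],[1,0,0,-160,0]]' 
python3 -c "
from h import *
need([571,104,195],8)"
```

```text
clock: 4.15
ee_pos: [625.8, -220.4, 196.3]
eef_rot: [0.814, 0.58, 0.0, 0.0]
contact_force: [-0.4, 0.8, -2.7]
grip_width: 42.4
gripper_force: 40.9
ee [ 625.8 -220.4  196.3] yaw -19.1 need [ 288.8 -157.8    1.2] turn -27.1 F [-0.4  0.8 -2.7] w 42.4 t 4.15
```

```bash

python3 -m crank '[[1,229,-158,0,-27],[1,229,-158,0,-27],[1,229,-158,0,-27],[1,229,-158,0,-27],[1,229,-158,0,-27],[1,229,-158,0,-27],[1,229,-158,0,-27],[1,229,-158,0,-27]]' 
python3 -c "
from h import *
need([571,104,195],8)
c=ctrl.camera_info('wrist');im=ctrl.capture('wrist');cv2.imwrite('pics/w2.png',im[:,:,::-1])
print(proj('wrist',[571,104,56],c),proj('wrist',[571,104,86],c))
import pickle;pickle.dump(c,open('w2.pkl','wb'))"
```

```text
clock: 4.82
ee_pos: [548.7, 51.8, 194.3]
eef_rot: [0.655, 0.755, -0.001, -0.002]
contact_force: [0.3, -0.2, -1.7]
grip_width: 42.7
gripper_force: 40.9
ee [548.7  51.8 194.3] yaw 8.1 need [48.5 29.5 -0.7] turn 0.1 F [ 0.3 -0.2 -1.7] w 42.7 t 4.8167
[351.64803869 137.54343161] [355.18082458 141.13091281]
```

View pics/w2.png

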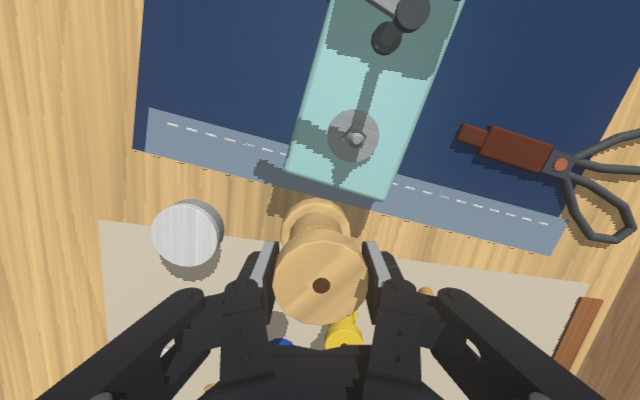

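The seat disc is near (353,136), its tip near (356,140), and the held spool's top hole is at (321,285). I'll take an enlarged crop to centre the fit.

```bash
python3 - <<'E'
import cv2,numpy as np
t=cv2.imread("pics/w2.png")
f=lambda x,y,w,h,k:cv2.resize(t[y:y+h,x:x+w],None,fx=k,fy=k,interpolation=cv2.INTER_CUBIC)
cv2.imwrite("pics/c3.png",np.hstack([f(310,95,65,75,6),f(265,190,112,138,4)[:450,:405]][:1]+[cv2.resize(f(265,190,112,138,4),(400,450))]))
E
```

```text
(no output)
```

View pics/c3.png

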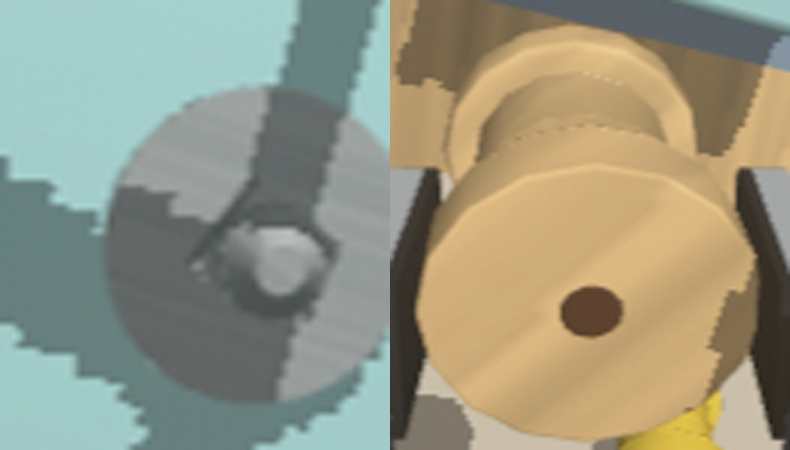

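```bash
python3 -c "
from h import *
import pickle;c=pickle.load(open('w2.pkl','rb'))
e=np.array([548.7,51.8,194.3])
for z in(220,168,156):print(z,proj('wrist',[e[0],e[1],z],c),ray('wrist',(321.6-.4,285.3),z,c)[:2])
print('seat',ray('wrist',(353.6,135.4),56,c),'tip',ray('wrist',(356.6,138.3),86,c))
print('low flange', ray('wrist',(315.0,240),162,c))
h=ray('wrist',(321.2,285.3),220,c)
R=Ro.from_quat(ctrl.state()['eef_rot']).as_matrix()
s=(ray('wrist',(353.6,135.4),56,c)+ray('wrist',(356.6,138.3),86,c))/2
d=s-h;print('delta tool',R.T@d, 'hole rel TCP',R.T@(h-e))
print(R)
"
```

```text
220 [318.38292896 283.22142567] [550.10767238  50.91915592]
168 [319.10044189 235.57503262] [555.00634879  17.16646494]
156 [319.21430481 228.01397448] [556.13681257   9.37738241]
seat [572.44780365 106.17675086  56.        ] tip [571.75486652 106.44630748  86.        ]
low flange [546.87588149  45.70189132 162.        ]
delta tool [ 51.64280403  30.08570783 148.9325592 ] hole rel TCP [ -1.05894067   1.18882613 -25.70433358]
[[-1.41747193e-01  9.89897906e-01 -3.14164986e-03]
 [ 9.89902771e-01  1.41748027e-01  4.31655435e-05]
 [ 4.88052149e-04 -3.10380931e-03 -9.99995064e-01]]
```

Everything agrees within about 2 mm. The spool leans a little in the grip, so I'll bias for that, go over the spindle and feel downwards.

```bash

python3 -m crank '[[1,20,12,0,0],[1,52,32.5,0,0],[1,52,32.5,0,0],[1,52,32.5,0,0],[1,52,32.5,30,0],[1,52,32.5,60,0],[1,52,32.5,60,0],[1,52,32.5,60,0]]' 
python3 -m crank '[[1,0,0,4,0],[1,0,0,8,0],[1,0,0,12,0],[1,0,0,15,0],[1,0,0,15,0],[1,0,0,15,0]]' 
python3 -c "
from h import *
need([572,106,108])"
```

```text
clock: 5.53
ee_pos: [574.9, 101.9, 134.4]
eef_rot: [0.657, 0.754, -0.002, -0.001]
contact_force: [1.0, -0.0, -0.3]
grip_width: 42.7
gripper_force: 41.1
clock: 6.03
ee_pos: [576.6, 103.5, 121.2]
eef_rot: [0.656, 0.754, 0.0, 0.0]
contact_force: [0.5, 0.2, 0.1]
grip_width: 42.4
gripper_force: 41.1
ee [576.6 103.5 121.2] yaw 8.0 need [ 3.1 -4.2 13.2] turn 0 F [0.5 0.2 0.1] w 42.4 t 6.0333
```

```bash
python3 -c "
from h import *
for i in range(3):need([572,106,108])if i==0 else (ctrl.capture('top'),need([572,106,108]))
c=ctrl.camera_info('wrist');im=ctrl.capture('wrist')
cv2.imwrite('pics/w3.png',cv2.resize(im[120:340,220:420,::-1],None,fx=2.7,fy=2.7))
e=ctrl.state()['ee_pos']
print(proj('wrist',[572,106.3,56],c),proj('wrist',[572,106.3,86],c),proj('wrist',[*e[:2],146],c))
"
```

```text
ee [576.6 103.5 121.2] yaw 8.0 need [ 3.1 -4.2 13.2] turn 0 F [0.5 0.2 0.1] w 42.4 t 6.0333
ee [576.7 103.5 121.3] yaw 8.0 need [ 3.1 -4.3 13.3] turn 0 F [-0.  -0.3 -1.4] w 42.5 t 6.0833
ee [576.8 103.6 121.3] yaw 7.9 need [ 3.1 -4.4 13.3] turn 0 F [-0.1 -0.6 -1. ] w 42.5 t 6.1333
[313.16350964 209.41243961] [312.18602612 224.87138463] [318.65052861 282.08690902]
```

View pics/w3.png

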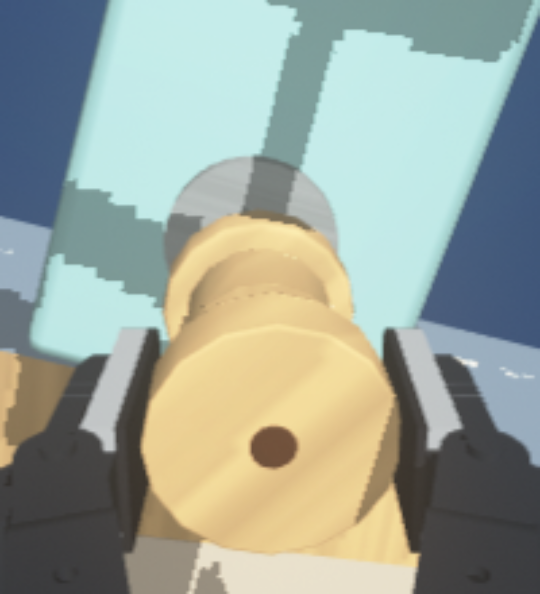

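```bash
python3 -c "
from h import *
c=ctrl.camera_info('wrist');s=ctrl.state();e=s['ee_pos'];R=Ro.from_quat(s['eef_rot']).as_matrix()
seat=np.array([572,106.3,0])
far=ray('wrist',(315.6,199),95,c); print('far rim z95 rel seat (tool)',R.T@(far-seat), 'z83',R.T@(ray('wrist',(315.6,199),83,c)-seat))
for n,px,z in(('hole',(321.1,285.3),147),('left rim low',(280.4,232),95),('right rim',(350.7,232),95)):
  print(n,R.T@(ray('wrist',px,z,c)-seat))
"
```

```text
far rim z95 rel seat (tool) [ 20.17869903   2.43429964 -94.9992855 ] z83 [ 16.44387783   2.25734726 -82.99930386]
hole [  -4.39024319    5.51985088 -146.99764132]
left rim low [ -1.02397827 -19.24134213 -95.00803661]
right rim [ -1.02511623  23.88655459 -94.99000829]
```

The lower flange is about (−1.5,+2) mm off the spindle axis and the top about (−4,+5.5), so the spool is tilted about 4°. I'll shift (+2,−3), descend onto the corners, release so it settles, then regrip squarely.

```bash

python3 -m crank '[[1,1,-1.5,0,0],[1,2,-3,0,0],[1,2,-3,3,0],[1,2,-3,5,0],[1,2,-3,7,0],[1,2,-3,8,0],[1,2,-3,8,0]]' 20
python3 -m crank '[[1,0,0,1,0],[1,0,0,2,0],[1,0,0,3,0],[1,0,0,4,0],[1,0,0,4,0]]' 
python3 -c "
from h import *
need([572,106,108])"
```

```text
clock: 6.77
ee_pos: [573.4, 105.1, 112.7]
eef_rot: [0.656, 0.754, 0.0, -0.0]
contact_force: [-0.3, 0.5, -1.9]
grip_width: 42.9
gripper_force: 41.1
clock: 7.18
ee_pos: [573.4, 105.0, 108.9]
eef_rot: [0.656, 0.754, 0.0, 0.0]
contact_force: [1.0, 0.9, -0.7]
grip_width: 42.7
gripper_force: 41.1
ee [573.4 105.  108.9] yaw 7.9 need [ 1.1 -1.3  0.9] turn 0 F [ 1.   0.9 -0.7] w 42.7 t 7.1833
```

```bash

python3 -m crank '[[1,0,0,1,0],[1,0,0,2,0],[1,0,0,3,0],[1,0,0,3,0]]' 
python3 -c "
from h import *
need([572,106,108])"
```

```text
clock: 7.52
ee_pos: [573.7, 105.2, 106.9]
eef_rot: [0.656, 0.754, 0.0, 0.0]
contact_force: [-2.2, 0.2, 9.4]
grip_width: 42.4
gripper_force: 42.0
ee [573.7 105.2 106.9] yaw 7.9 need [ 1.1 -1.6 -1.1] turn 0 F [-2.2  0.2  9.4] w 42.4 t 7.5167
```

```bash

python3 -m crank '[[-0.4,0,0,-2,0],[-0.4,0,0,-2,0],[-0.4,0,0,-2,0],[-0.4,1,-1.5,-2,0],[-0.4,1,-1.5,-2,0],[-0.4,1,-1.5,-2,0],[-0.4,1,-1.5,-2,0]]' 20
python3 -c "
from h import *
need([572,106.3,108])
c=ctrl.camera_info('wrist');im=ctrl.capture('wrist')
cv2.imwrite('pics/w4.png',cv2.resize(im[120:340,220:420,::-1],None,fx=2.7,fy=2.7))
for z in (134,80):print(proj('wrist',[572,106.3,z],c)*2.7-[594,324])
"
```

```text
clock: 8.1
ee_pos: [571.6, 105.8, 107.9]
eef_rot: [0.656, 0.754, -0.0, -0.0]
contact_force: [0.0, -0.5, -0.3]
grip_width: 60.0
gripper_force: 0.0
ee [571.6 105.8 107.9] yaw 7.9 need [ 0.4  0.4 -0.1] turn 0 F [ 0.  -0.5 -0.3] w 60.0 t 8.1
[268.78761953 440.16397641]
[269.05174371 307.3346136 ]
```

View pics/w4.png

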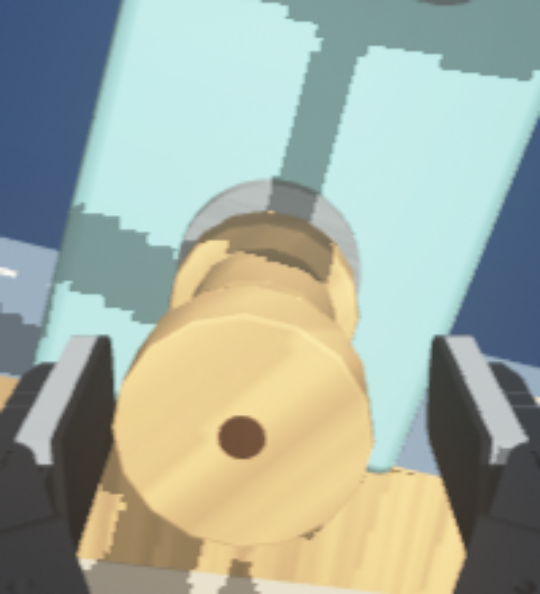

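The released spool leans about 4° towards −tool y on the spindle. The play over 16 mm of engagement allows that. Regripping over the axis will straighten it.

```bash

python3 -m crank '[[1,0.5,0.4,-1,0],[1,0.5,0.4,-1,0],[1,0.5,0.4,-1,0],[1,0.5,0.4,-1,0],[1,0.5,0.4,-1,0],[1,0.5,0.4,-1,0],[1,0.5,0.4,-1,0]]' 30
python3 -c "
from h import *
need([572,106.3,108])
c=ctrl.camera_info('wrist');im=ctrl.capture('wrist');I=im.astype(int)
cv2.imwrite('pics/w5.png',cv2.resize(im[120:340,220:420,::-1],None,fx=2.7,fy=2.7))
m=(I[240:320,290:350,0]-I[240:320,290:350,2]>20)&(I[240:320,290:350].sum(2)<300)
y,x=np.nonzero(m);print('hole',x.mean()+290,y.mean()+240,len(x),proj('wrist',[572,106.3,134],c))
"
```

```text
clock: 8.73
ee_pos: [572.2, 106.4, 109.1]
eef_rot: [0.656, 0.754, 0.0, 0.0]
contact_force: [0.2, 0.1, 2.0]
grip_width: 43.0
gripper_force: 30.3
ee [572.2 106.4 109.1] yaw 7.9 need [-0.1 -0.2  1.1] turn 0 F [0.2 0.1 2. ] w 43.0 t 8.7333
hole 320.3563829787234 281.6914893617021 188 [318.16930387 282.44404093]
```

```bash

python3 -m crank '[[1,0,0,1,0],[1,0,0,2,0],[1,0,0,2,1],[1,0,0,2,2],[1,0,0,2,3],[1,0,0,2,4],[1,0,0,2,5],[1,0,0,2,6]]'
python3 -c "
from h import *
need([572,106.3,108]);print(ctrl.state()['torque'],ctrl.state()['joint_pos'][5])"
```

```text
clock: 9.45
ee_pos: [572.5, 106.4, 107.1]
eef_rot: [0.696, 0.718, 0.0, 0.0]
contact_force: [3.0, -0.6, 0.5]
grip_width: 42.7
gripper_force: 30.5
ee [572.5 106.4 107.1] yaw 1.8 need [-0.1 -0.5 -0.9] turn 0 F [ 3.  -0.6  0.5] w 42.7 t 9.45
[-0.02183634 -0.68836421  0.20237685] 0.14910573682830547
```

The force fell after a 2 mm descent and torque about z appeared, so the square has probably engaged. I'll push straight down with no turn.

```bash

python3 -m crank '[[1,0,0,0.7,0],[1,0,0,1.4,0],[1,0,0,2,0],[1,0,0,2,0]]'
python3 -c "
from h import *
need([572,106.3,108]);print(ctrl.state()['torque'])"
```

```text
clock: 9.78
ee_pos: [572.6, 106.6, 106.1]
eef_rot: [0.695, 0.719, 0.001, 0.0]
contact_force: [0.0, -0.7, 10.8]
grip_width: 42.9
gripper_force: 31.3
ee [572.6 106.6 106.1] yaw 1.9 need [-0.2 -0.6 -1.9] turn 0 F [ 0.  -0.7 10.8] w 42.9 t 9.7833
[ 0.02503383 -0.05674718  0.13990182]
```

```bash

python3 -m crank '[[1,0,0,0,1],[1,0,0,0,2],[1,0,0,0,3],[1,0,0,0,4],[1,0,0,0,5],[1,0,0,0,6],[1,0,0,0,7],[1,0,0,0,7]]'
python3 -c "
from h import *
need([572,106.3,108]);print(ctrl.state()['torque'])"
```

```text
clock: 10.45
ee_pos: [572.8, 106.5, 106.1]
eef_rot: [0.738, 0.675, 0.001, 0.0]
contact_force: [0.3, 0.5, 10.2]
grip_width: 42.9
gripper_force: 31.2
ee [572.8 106.5 106.1] yaw -5.1 need [-0.2 -0.8 -1.9] turn 0 F [ 0.3  0.5 10.2] w 42.9 t 10.45
[-0.04640297 -0.22431554  0.23779801]
```

```bash

python3 -m crank '[[1,0,0,0,1],[1,0,0,0,2],[1,0,0,0,3],[1,0,0,0,4],[1,0,0,0,5],[1,0,0,0,6],[1,0,0,0,7],[1,0,0,0,8]]'
python3 -c "
from h import *
need([572,106.3,108]);print(ctrl.state()['torque'])"
```

```text
clock: 11.12
ee_pos: [573.0, 106.4, 106.1]
eef_rot: [0.783, 0.622, 0.001, 0.001]
contact_force: [2.6, -1.8, 9.3]
grip_width: 43.0
gripper_force: 31.1
ee [573.  106.4 106.1] yaw -13.1 need [-0.3 -1.  -1.9] turn 0 F [ 2.6 -1.8  9.3] w 43.0 t 11.1167
[-0.2362249  -0.38935549  0.19081544]
```

```bash
cat > ok.py <<'E'
from h import *
import sys
need([572,106.3,108]);s=ctrl.state();print("Tz",s['torque'][2].round(2))
sys.exit(0 if s['ee_pos'][2]>105.3 and 5<s['contact_force'][2]<16 and np.hypot(*s['contact_force'][:2])<8 else 1)
E
python3 -m crank '[[1,0,0,0,1],[1,0,0,0,2],[1,0,0,0,3],[1,0,0,0,4],[1,0,0,0,5],[1,0,0,0,6],[1,0,0,0,7],[1,0,0,0,8]]'>/dev/null; python3 ok.py && python3 -m crank '[[1,0,0,0,1],[1,0,0,0,2],[1,0,0,0,3],[1,0,0,0,4],[1,0,0,0,5],[1,0,0,0,6],[1,0,0,0,7],[1,0,0,0,8]]' >/dev/null && python3 ok.py && python3 -m crank '[[1,0,0,0,1],[1,0,0,0,2],[1,0,0,0,3],[1,0,0,0,4],[1,0,0,0,5],[1,0,0,0,6],[1,0,0,0,7],[1,0,0,0,8]]' >/dev/null && python3 ok.py
```

```text
ee [573.2 106.3 106.1] yaw -21.1 need [-0.4 -1.2 -1.9] turn 0 F [ 3.2 -1.4  8.6] w 43.0 t 11.7833
Tz 0.2
ee [573.4 106.1 106.1] yaw -29.1 need [-0.5 -1.3 -1.9] turn 0 F [ 2.9 -2.5  8.6] w 42.7 t 12.45
Tz 0.25
ee [573.5 105.8 106.1] yaw -37.1 need [-0.5 -1.5 -1.9] turn 0 F [ 2.9 -4.   7.8] w 43.0 t 13.1167
Tz 0.21
```

```bash

python3 -m crank '[[1,0,-0.5,0,1],[1,0,-1,0,2],[1,0,-1,0,3],[1,0,-1,0,4],[1,0,-1,0,5],[1,0,-1,0,6],[1,0,-1,0,7],[1,0,-1,0,8]]'>/dev/null; python3 ok.py && python3 -m crank '[[1,0,0,0,1],[1,0,0,0,2],[1,0,0,0,3],[1,0,0,0,4],[1,0,0,0,5],[1,0,0,0,6],[1,0,0,0,7],[1,0,0,0,8]]' >/dev/null && python3 ok.py && python3 -m crank '[[1,0,0,0,1],[1,0,0,0,2],[1,0,0,0,3],[1,0,0,0,4],[1,0,0,0,5],[1,0,0,0,6],[1,0,0,0,7],[1,0,0,0,8]]' >/dev/null && python3 ok.py
```

```text
ee [573.5 105.8 106.2] yaw -45.1 need [-0.7 -1.4 -1.8] turn 0 F [ 5.6 -8.3  7.5] w 42.4 t 13.7833
Tz 0.19
```

The lateral force rose, so the spindle axis lies on the other side. I'll relieve it with +y and continue.

```bash

python3 -m crank '[[1,0,1,0,0],[1,0,2,0,0],[1,0,2,0,0]]'>/dev/null; python3 ok.py && python3 -m crank '[[1,0,0,0,1],[1,0,0,0,2],[1,0,0,0,3],[1,0,0,0,4],[1,0,0,0,5],[1,0,0,0,6],[1,0,0,0,7],[1,0,0,0,8]]' >/dev/null && python3 ok.py && python3 -m crank '[[1,0,0,0,1],[1,0,0,0,2],[1,0,0,0,3],[1,0,0,0,4],[1,0,0,0,5],[1,0,0,0,6],[1,0,0,0,7],[1,0,0,0,8]]' >/dev/null && python3 ok.py
```

```text
ee [573.7 105.2 106.1] yaw -45.1 need [-0.4 -2.  -1.9] turn 0 F [ 1.7 -2.8  9.8] w 42.7 t 14.0333
Tz 0.19
ee [573.7 105.  106.1] yaw -53.1 need [-0.6 -2.1 -1.9] turn 0 F [ 2.3 -3.8  9.4] w 43.3 t 14.7
Tz 0.28
ee [573.7 104.7 106.1] yaw -61.1 need [-0.7 -2.3 -1.9] turn 0 F [ 2.4 -5.   9.5] w 42.8 t 15.3667
Tz 0.22
```

```bash

python3 -m crank '[[1,0,0.5,0,1],[1,0,1,0,2],[1,0,1,0,3],[1,0,1,0,4],[1,0,1,0,5],[1,0,1,0,6],[1,0,1,0,7],[1,0,1,0,8]]'>/dev/null; python3 ok.py && python3 -m crank '[[1,0,0,0,1],[1,0,0,0,2],[1,0,0,0,3],[1,0,0,0,4],[1,0,0,0,5],[1,0,0,0,6],[1,0,0,0,7],[1,0,0,0,8]]' >/dev/null && python3 ok.py && python3 -m crank '[[1,0,0.5,0,1],[1,0,0.5,0,2],[1,0,0.5,0,3],[1,0,0.5,0,4],[1,0,0.5,0,5],[1,0,0.5,0,6],[1,0,0.5,0,7],[1,0,0.5,0,8]]' >/dev/null && python3 ok.py
```

```text
ee [573.8 104.1 106.1] yaw -69.1 need [-0.9 -2.7 -1.9] turn 0 F [ 0.5 -3.6 10.8] w 42.9 t 16.0333
Tz 0.16
ee [573.7 103.9 106. ] yaw -77.1 need [-1.1 -2.7 -2. ] turn 0 F [ 1.  -4.6 11.3] w 43.2 t 16.7
Tz 0.22
ee [573.6 103.5 106. ] yaw -85.1 need [-1.3 -2.9 -2. ] turn 0 F [ 0.4 -5.1 11.5] w 43.0 t 17.3667
Tz 0.2
```

After 93° it has not dropped, Tz stays at about the 0.2 N m brake value, and z fell 2–3 mm early. The socket has most likely caught the square while tilted and is carrying the spindle round. I'll back off the torque and release so it can straighten and fall.

```bash

python3 -m crank '[[1,0,0,-0.5,-1],[1,0,0,-1,-2],[1,0,0,-1,-3],[1,0,0,-1,-3]]'>/dev/null; python3 ok.py; 
python3 -m crank '[[-0.4,0,0,-1,0],[-0.4,0,0,-1,0],[-0.4,0,0,-1,0],[-0.4,0,0,-1,0],[-0.4,0,0,-1,0],[-0.4,0,0,-1,0]]'>/dev/null; python3 ok.py
python3 -c "
from h import *
c=ctrl.camera_info('wrist');im=ctrl.capture('wrist');I=im.astype(int)
cv2.imwrite('pics/w6.png',im[:,:,::-1])
m=(I[220:340,280:360,0]-I[220:340,280:360,2]>20)&(I[220:340,280:360].sum(2)<300)
y,x=np.nonzero(m);h=[np.median(x)+280,np.median(y)+220];print('hole',h,len(x),[ (z,proj('wrist',[572,106.3,z],c)) for z in (134,131,120)])
for z in (134,131,120):print(ray('wrist',h,z,c))
"
```

```text
ee [573.1 103.6 106.1] yaw -82.0 need [-0.7 -2.8 -1.9] turn 0 F [ 1. -5.  5.] w 43.2 t 17.7
Tz 0.08
ee [573.1 104.3 106.9] yaw -82.1 need [-0.9 -2.1 -1.1] turn 0 F [-0.5  0.6  0.7] w 59.7 t 18.2
Tz -0.0
hole [np.float64(326.0), np.float64(244.0)] 418 [(134, array([316.44180282, 286.86451902])), (131, array([316.5257748 , 283.05835001])), (120, array([316.80566436, 270.37189199]))]
[593.3990253  105.11268296 134.        ]
[591.96554166 104.84967353 131.        ]
[586.709435   103.88530561 120.        ]
```

```bash
cat > hole.py <<'E'
from h import *
def hole(im,c):
    I=im[:,:,::-1].astype(int);R,B=I[...,0],I[...,2]
    m=((R-B>20)&(I.sum(2)<300)).astype(np.uint8)
    n,l,st,ce=cv2.connectedComponentsWithStats(m)
    for i in range(1,n):
        x,y,w,h,a=st[i]
        if a>80 and 240<ce[i][0]<400 and 200<ce[i][1]<360:
            print("blob",ce[i].round(1),w,h,a,[(z,ray('wrist',ce[i],z,c)[:2].round(1)) for z in(134,120)])
E
python3 -c "
from hole import *
c=ctrl.camera_info('wrist');hole(cv2.imread('pics/w6.png'),c)"
```

```text
blob [335.5 222.1] 21 23 237 [(134, array([603.9, 102.6])), (120, array([598.4, 101.1]))]
blob [318.9 271.8] 17 15 192 [(134, array([579.7, 106.2])), (120, array([571.4, 105.1]))]
```

The blob at (318.9,271.8) fits a top at z=120 on the spindle axis, meaning the spool has dropped home. I'll lower, regrip lightly and press to confirm.

```bash

python3 -m crank '[[-0.4,-1,-1.5,4,0],[-0.4,-1,-1.5,9,0],[-0.4,-1,-1.5,13,0],[-0.4,-1,-1.5,13,0],[-0.4,-1,-1.5,13,0]]'>/dev/null; python3 ok.py; 
python3 -m crank '[[1,0,0,-1,0],[1,0,0,-1,0],[1,0,0,-1,0],[1,0,0,-1,0],[1,0,0,-1,0],[1,0,0,-1,0]]' 25 >/dev/null; python3 ok.py
python3 -m crank '[[1,0,0,0,0],[1,0,0,0.7,0],[1,0,0,0.7,0],[1,0,0,0.7,0]]'>/dev/null; python3 ok.py
python3 -c "
from hole import *
c=ctrl.camera_info('wrist');im=ctrl.capture('wrist')[:,:,::-1];cv2.imwrite('pics/w7.png',im);hole(im,c)"
```

```text
ee [571.7 105.5  93.5] yaw -82.1 need [  0.4  -0.8 -14.5] turn 0 F [0.5 0.1 0.1] w 59.6 t 18.6667
Tz 0.03
ee [572.3 105.6  95.4] yaw -82.1 need [ -0.2  -0.8 -12.6] turn 0 F [ 0.4 -0.2  2.7] w 43.3 t 19.1667
Tz 0.03
ee [572.6 105.5  95.3] yaw -82.1 need [ -0.5  -0.9 -12.7] turn 0 F [-2.2 -1.8 10.2] w 43.1 t 19.5
Tz -0.01
blob [338.6 230.3] 24 27 322 [(134, array([604.6, 103.5])), (120, array([598.8, 101.7]))]
blob [357.2 251.7] 15 21 92 [(134, array([596.8,  94.9])), (120, array([589.9,  92. ]))]
blob [320.1 283.9] 18 16 226 [(134, array([580.7, 107.1])), (120, array([571.6, 105.9]))]
```

```bash

python3 -m crank '[[1,0,0,0,1],[1,0,0,0,2],[1,0,0,0,3],[1,0,0,0,2],[1,0,0,0,0],[1,0,0,0,-1],[1,0,0,0,-2],[1,0,0,0,0]]'>/dev/null; python3 ok.py
python3 -m crank '[[-0.4,0,0,0,0],[-0.4,0,0,0,0],[-0.4,0,0,0,0],[-0.4,0,0,0,0],[-0.4,0,0,-30,0],[-0.4,0,0,-60,0],[-0.4,0,0,-90,0],[-0.4,0,0,-90,0]]'
python3 -c "
from hole import *
c=ctrl.camera_info('wrist');im=ctrl.capture('wrist')[:,:,::-1];cv2.imwrite('pics/w8.png',im);hole(im,c)
need([571,105,180]);print(ctrl.state()['joint_pos'].round(2))
cv2.imwrite('pics/v.png',np.hstack([cv2.resize(im,(480,300))[:, :], cv2.resize(ctrl.capture('scene')[140:240,340:440,::-1],(300,300),interpolation=cv2.INTER_CUBIC)]))"
```

```text
ee [572.8 105.5  95.2] yaw -82.0 need [ -0.7  -0.9 -12.8] turn 0 F [-0.8 -1.8 10.1] w 43.2 t 20.2167
Tz 0.12
clock: 20.88
ee_pos: [575.2, 106.1, 189.9]
eef_rot: [0.998, 0.069, 0.004, -0.0]
contact_force: [1.7, -0.0, 0.8]
grip_width: 59.8
gripper_force: 0.0
ee [574.1 105.9 187.4] yaw -82.0 need [-3.2  0.5  7.4] turn 0 F [ 0.6  0.7 -0.3] w 59.9 t 20.9333
[0.18 0.33 1.77 0.   1.03 1.61]
```

View pics/v.png

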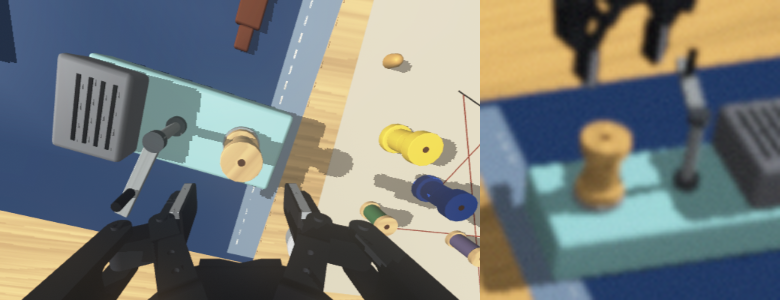

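The spool is upright on the winder with its hole at about (321,216) in the full-size wrist view and about (382.5,182) in the scene view. The arm is open with its peg near wrist (158,270). Next I'll check the height and locate the peg.

```bash
python3 -c "
from h import *
np.set_printoptions(precision=1,suppress=True)
c=ctrl.camera_info('wrist')
for z in(120,123,134):print(z,ray('scene',(382,182),z)[:2],ray('wrist',(321,216),z,c)[:2],proj('scene',[572,106,z]))
print('peg',ray('wrist',(116*4/3,208*4/3),159,c),'pivot',ray('wrist',(154*4/3,140*4/3),131,c))
im=cv2.imread('pics/w8.png');g=im[240:310,130:200].max(2);n,l,st,ce=cv2.connectedComponentsWithStats((g<40).astype(np.uint8));print([(ce[i]+[130,240],st[i][2:]) for i in range(1,n) if st[i][4]>30])
need([571,105,180])
"
```

```text
120 [563. 111.] [571.1 105.4] [381.9 184.4]
123 [566.2 108.9] [572.2 105.5] [382.  183.5]
134 [578.1 101.4] [576.3 106.1] [382.5 180.2]
peg [528.8 207.9 159. ] pivot [585.3 187.2 131. ]
[(array([166.5, 263.7]), array([ 28,  27, 323], dtype=int32)), (array([166.3, 299.3]), array([17, 11, 78], dtype=int32)), (array([185.4, 305.2]), array([ 31,  11, 238], dtype=int32))]
ee [572.8 105.7 185.4] yaw -82.0 need [-1.9  0.5  5.4] turn 0 F [-0.3  0.1 -0.8] w 59.6 t 20.9833
```

```bash

python3 -m crank '[[1,-2,0.5,0,0],[1,-2,0.5,20,0],[1,-2,0.5,40,0],[1,-2,0.5,55,0],[1,-2,0.5,55,0],[1,-2,0.5,55,0],[1,-2,0.5,55,0]]' 30 >/dev/null; python3 ok.py
python3 -m crank '[[1,0,0,2,0],[1,0,0,4,0],[1,0,0,6,0],[1,0,0,8,0],[1,0,0,8,0],[1,0,0,8,0]]'>/dev/null; python3 ok.py
```

```text
ee [570.1 104.7 129.3] yaw -82.1 need [ 2.1 -1.3 21.3] turn 0 F [-0.1  0.6  0.5] w 0.2 t 21.5667
Tz -0.04
ee [570.1 104.8 121.3] yaw -82.1 need [ 2.1 -1.3 13.3] turn 0 F [-0.7  0.4  0.1] w 0.1 t 22.0667
Tz 0.03
```

The top is below 121.3 mm, so the spool is within about 1 mm of home. I'll give it a light push to seat it.

```bash

python3 -m crank '[[1,0,0,0.7,0],[1,0,0,1.4,0],[1,0,0,2,0],[1,0,0,2,0]]'>/dev/null; python3 ok.py
python3 -m crank '[[1,0,0,-30,0],[1,0,0,-60,0],[1,0,0,-75,0],[1,0,0,-75,0],[1,0,0,-75,0]]' >/dev/null
python3 -c "
from h import *
pv=np.array([585.5,188.5]);
for a in (1.78,1.57,1.2,.8,.4,.1,0):
  th=np.radians(261.3)-a; p=pv+60*np.array([np.cos(th),np.sin(th)]); print(a,p.round(1))
need([515,225,200],-10)"
```

```text
ee [570.4 104.8 120.1] yaw -82.1 need [ 1.8 -1.2 12.1] turn 0 F [-2.4  0.3  7.1] w 0.3 t 22.4
Tz 0.01
1.78 [529.4 209.7]
1.57 [526.2 197.5]
1.2 [526.9 175.5]
0.8 [536.6 153.7]
0.4 [554.  137.4]
0.1 [570.5 130.4]
0 [576.4 129.2]
ee [570.6 104.9 195.1] yaw -82.1 need [ -38.5 -126.7   -5. ] turn -72.1 F [ 1.5  1.  -1.5] w -0.5 t 22.8167
```

Contact was at 120.1 mm with 7 N, so the spool is home. Now the retainer: go above the peg with the fingers set to cage it.

```bash
python3 -c "
from h import *
need([529,208.8,190],-110.7)"

```

```text
ee [570.6 104.9 195.1] yaw -82.1 need [ -26.9 -108.7    5. ] turn 28.6 F [ 1.5  1.  -1.5] w -0.5 t 22.8167
```

```bash

python3 -m crank '[[0.1,-27,-108.5,0,28.6],[0.1,-27,-108.5,0,28.6],[0.1,-27,-108.5,0,28.6],[0.1,-27,-108.5,0,28.6],[0.1,-27,-108.5,0,28.6],[0.1,-27,-108.5,0,28.6],[0.1,-27,-108.5,0,28.6]]' >/dev/null
python3 -c "
from h import *
need([529,208.8,134],-110.7)
c=ctrl.camera_info('wrist');im=ctrl.capture('wrist')[:,:,::-1];cv2.imwrite('pics/w9.png',im)
P=proj('wrist',[529,208.8,159],c);print(P)
x,y=P.astype(int);g=im[y-60:y+60,x-50:x+50].max(2);n,l,st,ce=cv2.connectedComponentsWithStats((g<45).astype(np.uint8))
for i in range(1,n):
  if st[i][4]>60:print(ce[i]+[x-50,y-60],st[i][2:],ray('wrist',ce[i]+[x-50,y-60],150,c)[:2])"
```

```text
ee [528.2 207.7 193.5] yaw -110.5 need [ 0.4 -1.3 59.5] turn 0.2 F [-0.5 -0.1 -0.9] w 38.4 t 23.4
[319.25077072 229.22934609]
[277.25587467 270.61879896] [ 15  43 383] [506.14464556 248.98923042]
[362.68720379 268.43601896] [ 11  28 211] [486.76151064 191.97628939]
```

```bash
python3 -c "
import cv2
im=cv2.imread('pics/w9.png').max(2)
print(range(280,364,6))
for y in range(170,276,6):print(y,[int(im[y:y+6,x:x+6].mean()) for x in range(280,364,6)])"
```

```text
range(280, 364, 6)
170 [126, 161, 161, 161, 184, 204, 202, 190, 178, 194, 208, 210, 191, 172]
176 [109, 160, 163, 178, 201, 203, 201, 188, 167, 151, 137, 135, 135, 136]
182 [137, 183, 180, 163, 177, 203, 201, 180, 133, 134, 134, 134, 134, 134]
188 [128, 132, 132, 132, 168, 202, 201, 176, 132, 132, 133, 133, 133, 133]
194 [132, 132, 132, 132, 168, 202, 200, 174, 132, 132, 132, 132, 132, 132]
200 [130, 131, 131, 131, 168, 202, 200, 174, 131, 131, 131, 132, 132, 132]
206 [129, 129, 129, 129, 166, 169, 134, 139, 130, 130, 130, 130, 130, 130]
212 [128, 128, 129, 129, 160, 61, 48, 109, 129, 129, 129, 129, 129, 129]
218 [128, 128, 128, 128, 152, 49, 47, 113, 129, 129, 129, 129, 129, 129]
224 [128, 128, 128, 128, 137, 56, 54, 115, 128, 129, 129, 129, 129, 128]
230 [128, 128, 128, 128, 153, 68, 59, 140, 128, 128, 128, 128, 128, 128]
236 [122, 128, 128, 128, 162, 189, 186, 159, 128, 128, 128, 128, 128, 120]
242 [82, 127, 127, 128, 162, 199, 198, 159, 128, 128, 128, 128, 123, 57]
248 [75, 127, 127, 128, 147, 171, 170, 147, 128, 127, 128, 128, 118, 45]
254 [71, 127, 127, 127, 127, 128, 128, 128, 128, 128, 127, 127, 115, 44]
260 [68, 127, 127, 127, 127, 127, 127, 127, 127, 127, 127, 127, 112, 43]
266 [65, 127, 127, 127, 127, 127, 127, 127, 127, 127, 127, 127, 112, 44]
272 [67, 127, 127, 127, 127, 127, 127, 127, 127, 127, 127, 127, 114, 45]
```

The peg top is at (317,228) against a predicted (319,229), centred between the fingers. Descending to cage it.

```bash

python3 -m crank '[[0.1,0,-1,15,0],[0.1,0,-1,35,0],[0.1,0,-1,50,0],[0.1,0,-1,58,0],[0.55,0,-1,58,0],[0.55,0,-1,58,0],[0.55,0,-1,58,0],[0.55,0,-1,58,0]]' 
python3 -c "
from h import *
s=ctrl.state();R=Ro.from_quat(s['eef_rot']).as_matrix();e=s['ee_pos']
need([*e])
pv=np.array([585.5,188.5])
for a in np.arange(1.78,-.11,-.09):
  th=np.radians(261.3)-a; p=pv+60*np.array([np.cos(th),np.sin(th)]); d=R.T@np.append(p-e[:2],0);print(round(a,2),d[:2].round(1),'turn',-round(np.degrees(1.78-a),1))
"
```

```text
clock: 24.12
ee_pos: [529.5, 209.5, 137.4]
eef_rot: [0.984, -0.179, 0.001, -0.0]
contact_force: [0.1, 0.2, -0.3]
grip_width: 18.8
gripper_force: 0.0
ee [529.5 209.5 137.4] yaw -110.6 need [0. 0. 0.] turn 0 F [ 0.1  0.2 -0.3] w 18.8 t 24.1167
1.78 [-0.2 -0.1] turn -0.0
1.69 [0.  5.3] turn -5.2
1.6 [ 0.8 10.7] turn -10.3
1.51 [ 2.  15.9] turn -15.5
1.42 [ 3.6 21. ] turn -20.6
1.33 [ 5.7 26. ] turn -25.8
1.24 [ 8.3 30.8] turn -30.9
1.15 [11.3 35.3] turn -36.1
1.06 [14.7 39.5] turn -41.3
0.97 [18.4 43.4] turn -46.4
0.88 [22.5 46.9] turn -51.6
0.79 [26.8 50.1] turn -56.7
0.7 [31.5 52.8] turn -61.9
0.61 [36.3 55.2] turn -67.0
0.52 [41.4 57.1] turn -72.2
0.43 [46.6 58.5] turn -77.3
0.34 [51.9 59.4] turn -82.5
0.25 [57.3 59.9] turn -87.7
0.16 [62.7 59.9] turn -92.8
0.07 [68.1 59.4] turn -98.0
-0.02 [73.4 58.4] turn -103.1
-0.11 [78.6 56.9] turn -108.3
```

```bash

python3 -m crank '[[0.55,0,5.3,1,-5.2],[0.55,0.8,10.7,2,-10.3],[0.55,2,16,2,-15.5],[0.55,3.6,21,2,-20.6],[0.55,5.7,26,2,-25.8],[0.55,8.3,30.8,2,-31],[0.55,11.3,35.3,2,-36],[0.55,14.7,39.5,2,-41.3]]' 
cat > arc.py <<'E'
from h import *
import sys
s=ctrl.state();R=Ro.from_quat(s['eef_rot']).as_matrix();e=s['ee_pos'];need([*e])
y=np.degrees(np.arctan2(R[1,1],R[0,1]));a0=float(sys.argv[1]);pv=np.array([585.5,188.5])
print('ee arm angle',np.radians(261.3)-np.arctan2(*(e[:2]-pv)[::-1])%(2*np.pi),'radius',np.linalg.norm(e[:2]-pv))
for a in np.arange(a0-.1,a0-.81,-.1):
  th=np.radians(261.3)-a; p=pv+60*np.array([np.cos(th),np.sin(th)]); d=R.T@np.append(p-e[:2],0);print(round(a,2),d[:2].round(1),'turn',-round(np.degrees(th)-90-180-y-0,1))
E
python3 arc.py 1.06
```

```text
clock: 24.78
ee_pos: [529.0, 167.3, 135.3]
eef_rot: [0.983, 0.181, 0.001, -0.0]
contact_force: [-0.5, -0.1, 0.9]
grip_width: 19.4
gripper_force: 0.4
ee [529.  167.3 135.3] yaw -69.1 need [0. 0. 0.] turn 0 F [-0.5 -0.1  0.9] w 19.4 t 24.7833
ee arm angle 1.0604748559683026 radius 60.31298161208667
0.96 [0.6 6. ] turn -5.4
0.86 [ 1.4 12. ] turn -11.1
0.76 [ 2.9 17.8] turn -16.8
0.66 [ 4.9 23.4] turn -22.6
0.56 [ 7.5 28.8] turn -28.3
0.46 [10.6 34. ] turn -34.0
0.36 [14.2 38.8] turn -39.8
0.26 [18.3 43.2] turn -45.5
```

```bash

python3 -m crank '[[0.55,0.6,6,0,-5.4],[0.55,1.4,12,0,-11],[0.55,2.9,17.8,0,-17],[0.55,4.9,23.4,0,-22.6],[0.55,7.5,28.8,0,-28.3],[0.55,10.6,34,0,-34],[0.55,14.2,38.8,0,-39.8],[0.55,18.3,43.2,0,-45.5]]' >/dev/null
python3 arc.py 0.26
```

```text
ee [561.5 133.3 135.3] yaw -23.6 need [0. 0. 0.] turn 0 F [ 0.3  0.3 -0.2] w 19.1 t 25.45
ee arm angle 0.2581867758662728 radius 60.18942290352232
0.16 [0.5 5.9] turn -5.7
0.06 [ 1.4 11.8] turn -11.4
-0.04 [ 2.9 17.6] turn -17.1
-0.14 [ 4.9 23.3] turn -22.9
-0.24 [ 7.5 28.7] turn -28.6
-0.34 [10.6 33.8] turn -34.3
-0.44 [14.3 38.6] turn -40.1
-0.54 [18.4 42.9] turn -45.8
```

```bash

python3 -m crank '[[0.55,0.5,6,0,-5.7],[0.55,1.4,12,0,-11.4],[0.55,2.9,17.6,0,-15],[0.55,3.7,20.3,0,-15],[0.55,4.5,22,0,-15],[0.55,4.5,22,0,-15]]' >/dev/null
python3 arc.py 0 | head -2
```

```text
ee [580.1 128.4 134.6] yaw -9.0 need [0. 0. 0.] turn 0 F [-11.4  -0.5   8.5] w 19.5 t 25.95
ee arm angle -0.06271125173128311 radius 60.37263846624602
```

The stop is reached, with an 11 N reaction. I'll back off to clear the peg, lift straight up and check.

```bash

python3 -m crank '[[0.55,0,-3,-1,0],[0.55,0,-5,-2,0],[0.55,0,-5,-2,0],[0.3,0,-5,-2,0],[0.3,0,-5,-20,0],[0.3,0,-5,-50,0],[0.3,0,-5,-90,0],[0.3,0,-5,-90,0]]' >/dev/null
python3 -m crank '[[0.3,-40,-40,-60,0],[0.3,-80,-80,-60,0],[0.3,-110,-110,-60,0],[0.3,-110,-110,-60,0],[0.3,-110,-110,-60,0],[0.3,-110,-110,-60,0]]' >/dev/null
python3 -c "
from h import *
need([0,0,0])
for n in('top','wrist'):
  im=ctrl.capture(n)[:,:,::-1];cv2.imwrite(f'pics/end_{n}.png',im)
  c=ctrl.camera_info(n)
  for a in(0,.1,.2):
    th=np.radians(261.3)-a;p=[585.5+60*np.cos(th),188.5+60*np.sin(th),159];P=proj(n,p,c);print(n,a,P,proj(n,[585.5+88*np.cos(th),188.5+88*np.sin(th),131],c))
  x,y=proj(n,[576.4,129.2,150],c).astype(int)
  if 30<x<610 and 30<y<370:
    g=im[y-25:y+25,x-25:x+25].max(2);k,l,st,ce=cv2.connectedComponentsWithStats((g<62).astype(np.uint8))
    print([(ce[i]+[x-25,y-25],st[i]) for i in range(1,k) if st[i][4]>8])
"
```

```text
ee [451.4  36.5 285.4] yaw -9.0 need [-106.5 -440.9  284.3] turn 0 F [ 0.4  0.1 -0.6] w 29.8 t 27.1167
top 0 [224.55745887 184.07323141] [240.17568059 188.36351238]
top 0.1 [223.89358167 186.75344564] [239.25780168 192.18229531]
top 0.2 [222.96216808 189.37330414] [237.95747613 195.91862581]
[(array([248.55172414, 193.82758621]), array([48, 18,  2, 32, 58], dtype=int32))]
wrist 0 [449.11070204  64.2625548 ] [433.13297568 100.51190853]
wrist 0.1 [441.91060952  63.89057695] [423.87293024 100.05203937]
wrist 0.2 [434.85679702  62.7313456 ] [414.78045565  98.61316702]
[(array([442.70742358,  64.45414847]), array([ 13,  17,  22,  16, 229], dtype=int32))]
```

```bash
python3 -c "
from h import *
c=ctrl.camera_info('wrist')
im=cv2.imread('pics/end_wrist.png')
x0,y0=proj('wrist',[576.4,129.2,150],c).astype(int)-25;print('blob left/right',x0+13,x0+35,y0+17,y0+33)
for a in(-.05,0,.05,.1,.15):
  th=np.radians(261.3)-a;f=lambda z,r=60:proj('wrist',[585.5+r*np.cos(th),188.5+r*np.sin(th),z],c);print(a,(f(159)+f(131))/2,'tip corner mid',f(131,90))
for r in (30,40,50,75,85):
  b=proj('wrist',[585.5+r*np.cos(np.radians(261.3)),188.5+r*np.sin(np.radians(261.3)),131],c);y=int(b[1]);print(r,b,im[y,int(b[0])-24:int(b[0])+25:2].max(1).tolist())
"
```

```text
blob left/right 432 454 57 73
-0.05 [446.23685801  66.20169095] tip corner mid [437.67188432 102.59677794]
0 [442.77753563  66.30622091] tip corner mid [432.90384458 102.73735211]
0.05 [439.33850209  66.22332573] tip corner mid [428.1613299  102.62810926]
0.1 [435.92660312  65.95311392] tip corner mid [423.45287428 102.26914243]
0.15 [432.54865261  65.49597128] tip corner mid [418.78698907 101.66081882]
30 [440.22111625  31.66810378] [114, 114, 113, 113, 112, 113, 112, 93, 94, 140, 141, 139, 136, 138, 141, 142, 112, 110, 111, 111, 111, 140, 147, 90, 90]
40 [438.93451037  44.16430693] [114, 113, 178, 183, 183, 183, 182, 168, 65, 132, 140, 140, 135, 138, 140, 141, 158, 180, 180, 179, 179, 177, 158, 92, 91]
50 [437.6758959   56.38864245] [114, 114, 151, 183, 182, 182, 182, 157, 75, 137, 140, 141, 136, 141, 140, 141, 158, 164, 105, 164, 179, 174, 139, 90, 90]
75 [434.64598624  85.81674235] [153, 194, 189, 183, 179, 180, 181, 102, 76, 116, 89, 91, 87, 89, 89, 140, 172, 182, 183, 183, 168, 166, 116, 90, 90]
85 [433.47847314  97.15625277] [174, 170, 167, 166, 167, 169, 145, 94, 90, 119, 90, 91, 87, 91, 89, 138, 193, 191, 185, 182, 189, 160, 97, 89, 89]
```

The blob centre at 442.7 matches angle 0.00 and the arm edges are centred on that line, so the retainer is closed over a home spool. Handing in.

```bash
python3 -c "
from plant import ctrl
print(ctrl.close_job())"
```

```text
the job is handed in; nothing more can be done
None
```

The job is handed in at about 27 s: the spool is home on the seat (its top measured at 120 mm), the retainer arm is closed to about 0 rad, and the robot is clear; the highest push I read was about 12 N, and I did not re-measure the other things on the table at the end.

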